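# Turn the cabinet fronts and pull the bored one

### The arm

A 6-joint arm with a two-finger parallel gripper is mounted at the origin on the work surface. World frame = base frame: x ahead of the robot, y to its left, z up, the work surface at z = 0. Lengths are in mm, angles in rad, forces in N, time in s.
With the tool pointing down it reaches from about 425 to 950 mm from the base axis. Payload 3.5 kg.
Tool frame: the origin (TCP) lies midway between the tips of the shut fingers; the grasp point (between the pads) lies pinch_z behind it (pinch_z is the distance from the TCP to the grasp point, in mm); z points along the fingers, y is the direction in which the jaws open and shut (so a half turn about z gives the same grasp; the last joint's range is limited). The gripper opens to 85 mm and grips with 20 to 120 N. Pads are 22 mm wide; open, the fingers measure 114 mm over their backs; the gripper's body (76 mm by 85 mm) begins 54 mm behind the grasp point. The pads swing forward as they close: fully open they stand 13 mm farther back than shut.
Start: joints at [-1.4, 0.286, 1.577, -0, 1.279, -0.15], TCP at [212.868, -640.541, 192.425] pointing down, gripper open.
Joint ranges: [-2.77, 2.77], [-0.9, 2.22], [0.21, 2.48], [-1.53, 4.67], [0.24, 2.81], [-2.84, 2.84]. Speed limits (rad/s): [2.79, 2.79, 3.14, 3.14, 3.14, 3.14].

### API

Orientations are given as a unit quaternion [x, y, z, w].
In Python, from rig import * gives the robot as it stands.
- The arm moves only by the tool play_rows, never from a script. Its argument "moves" is a list of rows, each a list of 7 numbers: the shift along the world's x, y, z in mm, then the turn, a rotation vector about the world's x, y, z in degrees, then the finger opening in mm, from 0 to 85.4. In form: [[tx, ty, tz, wx, wy, wz, jaw], ...]. A call has 1 to 12 rows; each row shifts and turns the commanded pose from where the row before left it; what a row does not reach is not made up. A row lasts 1/10 s, in which the tool goes at most 50 mm and 8.59 degrees, less where a joint would pass 70% of its speed; a pose out of reach is approached as far as the arm can. A call is refused whole if a number of a shift passes 50 or a number of a turn 8.59, either way. A call with a gripper value outside its range is refused whole. The fingers move at their own pace and stop on an object; "grip_force" is the grip in N (left out, the last holds). Time passes only in rows, so rows that do not move let the fingers close. It gives the time, the measured TCP pose, the force and the opening at its end, in the units of the state.
- observe(): the state, without advancing time (a new reading comes with each control period).
- camera(name): name is "scene" or "top"; returns the picture (384x512x3 uint8, red, green, blue); there is no depth.
- camera_info(name): a dict with "fx", "fy", "cx", "cy" (pixels), "R" (3x3) and "t" (3): a world point X has camera coordinates R X + t. Camera axes: x right, y down, z forward; pixel columns grow to the right and rows downward; lengths in mm; the calibration is good to about 2 mm. A picture is of the moment at which its call begins. camera_info takes no time and is no camera call.
- sign_off(): hands the job in, once; it reports no verdict.
The state is a dict: "clock": time; "joint_positions": joint angles; "joint_vel": joint speeds; "joint_torque": joint torques, N m; "eef_pos": TCP position; "eef_rot": TCP orientation; "contact_force": force on the tool from outside, world axes, zero at the start; "moment": the same for the moment, N m; "opening": finger opening in mm.
Only numpy, scipy, OpenCV 4.12 (cv2) and the standard library are available. Lean on these libraries where they do the work, as an engineer would, in place of code of your own. Each camera call takes 0.05 s, during which the arm holds its last target. There are 200 camera calls.

### The job

Three white cabinet fronts lie in the turning rack with their framed faces up. Roll each one over in its own place until its flat back is up and level; one of the backs has a round hinge bore in it. Once that one has been turned back-up in the rack, lift it out and lower it gently onto the drying stand, letting go only when it is down: back still up, lying centred and straight across both battens; leave the other two turned over in their places, and do not disturb the other things on the bench.

Things in the scene. Friction and masses are not known exactly. Their poses are not given: they have to be found in the camera images.
- rack: fixed wooden turning rack; origin at the centre of its underside, z up. Base 230 (x) x 350 (y) x 12 mm; two rails along y at x = -89 and +89 mm, 18 thick, 87 high, with open-topped notches 20 wide, floors at 69 mm, at y = -125, 0, 125 mm. A front lies at each, between the rails, centre 75 mm above the bench; free space beside and below.
- front_a_center (a point): one of three look-alike white cabinet fronts, 150 (x) x 62 (y) x 18 mm (z), about 0.2 kg, loose; point at its centre, +z out of the framed face, up at the start; the back is flat. Slippery black stubs, 12 mm square, 25 long, on its short ends lie in rack notches, its x along the rack's. A fingertip pushing one long side down, or the upper edge over, rolls it; it settles level or on edge.
- front_b_center (a point): one of three look-alike white cabinet fronts, 150 (x) x 62 (y) x 18 mm (z), about 0.2 kg, loose; point at its centre, +z out of the framed face, up at the start; the back is flat. Slippery black stubs, 12 mm square, 25 long, on its short ends lie in rack notches, its x along the rack's. A fingertip pushing one long side down, or the upper edge over, rolls it; it settles level or on edge.
- front_c_center (a point): one of three look-alike white cabinet fronts, 150 (x) x 62 (y) x 18 mm (z), about 0.2 kg, loose; point at its centre, +z out of the framed face, up at the start; the back is flat. Slippery black stubs, 12 mm square, 25 long, on its short ends lie in rack notches, its x along the rack's. A fingertip pushing one long side down, or the upper edge over, rolls it; it settles level or on edge.
- bore (a point): centre of the mouth of the 35 mm wide, 9 mm deep hinge bore (bare wood inside) in the back of one front, the one whose centre is nearest: 42 mm away (40 mm along its x, 8 mm across); hidden below until that front is turned
- stand_place (a point): centre of the place on the fixed drying stand, level with the batten tops, 50 mm above the bench. Base 180 (x) x 150 (y) x 12 mm; two battens along y, 20 wide, 130 long, at x = -50 and +50 mm. A front lies with its length along this x, either way round, its centre 9 mm above this point; fingers fit between the battens.
- can: steel paint can, 84 mm across, 100 mm high, loose; origin at the centre of its underside; bystander
- sanding_block: cork sanding block, 100 x 65 x 30 mm, loose; origin at the centre of its underside; bystander
- brush: paint brush lying on the bench, loose; origin on its underside near its middle; bystander
Mind the look-alikes: they are no part of the job. What is shaped like the part that bears front_b_center but red is not meant.

How it is judged (in metres and radians):
On the way, in this order (a step that is already met when the one before it is completed fails the run):
1. the front with the bore is turned over in its place in the rack: back up and level within 17 degrees, within 25 mm of where it started (distance of front_b_center from where it was at the start of the episode below 0.025 m and angle between front_b_center's own z axis and vertical above 2.85 rad), for 0.2 s.
2. the bored front is lowered onto its place on the stand in the gripper's hold: over the place, less than 9 mm above the battens, and still held (contact force between the fingers and front_b above 0.5 N and z of front_b_center in the frame of stand_place below 0.018 m and horizontal distance between front_b_center and stand_place below 0.033 m and angle between front_b_center's own z axis and vertical above 2.85 rad), for 0.05 s.
At the end, for the whole second after the job is handed in: the two unbored fronts lie in their own rack places (within 25 mm), back up, level within 17 degrees; the bored one lies back up, flat within 8 degrees, on both battens, its centre within 22 mm along and 25 mm across of the place, its length within 14 degrees of the stand's x (distance of each of front_a_center, front_c_center from where it was at the start of the episode below 0.025 m and angle between each of front_a_center, front_c_center's own z axis and vertical above 2.85 rad and angle between front_b_center's own z axis and vertical above 3 rad and x of front_b_center in the frame of stand_place between -0.022 and 0.022 m and y of front_b_center in the frame of stand_place between -0.025 and 0.025 m and z of front_b_center in the frame of stand_place between 0.005 and 0.014 m and angle between the x axis of front_b_center and the x axis of stand_place, either way round below 0.25 rad); the robot touches nothing.
It fails at once if the can is moved more than 30 mm (distance of can from where it was at the start of the episode above 0.03 m).
It fails at once if the sanding block is moved more than 30 mm (distance of sanding_block from where it was at the start of the episode above 0.03 m).
It fails at once if the brush is moved more than 30 mm (distance of brush from where it was at the start of the episode above 0.03 m).
It also fails if it takes over 70 s, if anything falls off the work surface, if the arm or the gripper's body presses on something with over 40 N, if the wrist force passes 120 N, or if a joint passes its speed limit or range.

## Working session

There is one attempt and no reset: what is moved stays moved. The work goes in short steps, Python scripts to look and compute and a tool call to move; the robot and the scene stay as the last step left them, time stands still between calls to the robot, and variables do not carry over. Pictures are saved under pics/ and viewed, about 8 in all and at most 12, crops included, and the job is handed in when it is done.

Besides the shell and the picture viewer there is one more tool, called after ">>>" as a command line: name --pt "numbers of a row" for each row, then --argument value for the rest. play_rows: Moves the arm, as the interface text tells. Its arguments: {"type":"object","properties":{"moves":{"type":"array","items":{"type":"array","items":{"type":"number"}}},"grip_force":{"type":"number"}},"required":["moves"]}

```bash
mkdir -p pics; ls
python3 - <<'E'
from rig import *
import cv2,numpy as np
for n in("top","scene"):
    im=camera(n); cv2.imwrite(f"pics/{n}0.png",cv2.resize(im[:,:,::-1],(800,600),interpolation=cv2.INTER_CUBIC)); 
    cv2.imwrite(f"pics/raw_{n}0.png",im[:,:,::-1])
    c=camera_info(n);print(n,c["fx"],c["cx"],c["cy"],np.round(c["R"],3).tolist(),np.round(c["t"]))
s=observe();print({k:np.round(v,3).tolist() for k,v in s.items()})
E
```

```text
pics
top 421.65668754899986 255.03834756422532 191.38896818509656 [[0.021, -1.0, 0.016], [-0.994, -0.023, -0.111], [0.111, -0.014, -0.994]] [ -71.  568. 1167.]
scene 407.44000045794667 250.97852496301527 182.68086222561305 [[-0.035, 0.999, -0.019], [0.562, 0.004, -0.827], [-0.826, -0.04, -0.562]] [  68. -245. 1631.]
{'clock': 0.1, 'joint_positions': [-1.4, 0.287, 1.578, 0.0, 1.279, -0.15], 'joint_vel': [-0.001, -0.002, -0.005, -0.001, 0.002, -0.001], 'joint_torque': [0.001, -40.73, -29.37, -0.0, 0.003, 0.0], 'eef_pos': [212.737, -639.875, 191.162], 'eef_rot': [0.987, 0.16, -0.0, -0.001], 'contact_force': [-0.336, 0.578, -0.846], 'moment': [0.003, -0.018, 0.031], 'opening': 85.521}
```

View pics/top0.png

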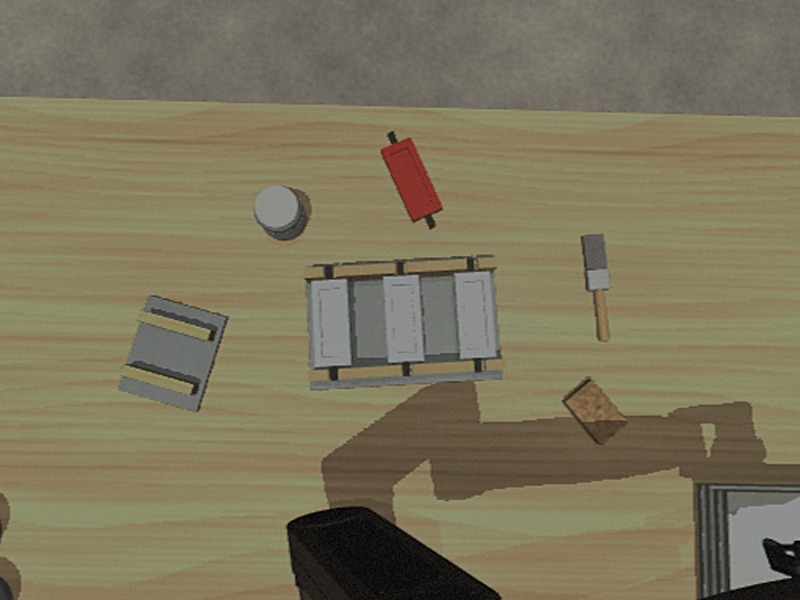

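View pics/scene0.png

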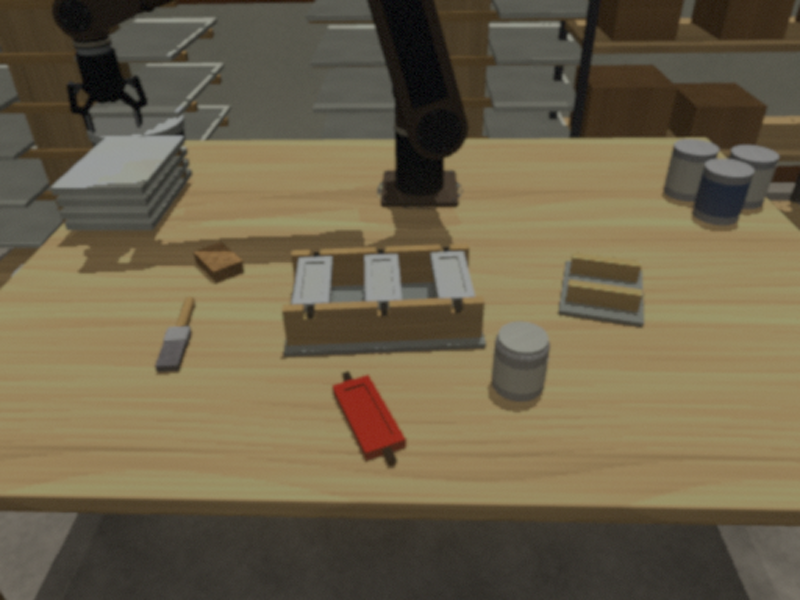

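The top picture shows the three white fronts in the rack at about (330,322), (404,318) and (476,315). The stand is at (173,353), the can at (280,212), the brush at (597,288), the block at (595,410), and the red look-alike at (411,180). The scene view agrees with this.

```bash
cat > h.py <<'E'
from rig import *
import cv2,numpy as np
def cast(n,uv,z):
    c=camera_info(n);R=np.array(c["R"]);t=np.array(c["t"])
    o=-R.T@t; d=R.T@np.array([(uv[0]-c["cx"])/c["fx"],(uv[1]-c["cy"])/c["fy"],1.])
    return o+d*(z-o[2])/d[2]
def rects(n,mask,z,amin=150):
    out=[]
    for k in cv2.findContours(mask.astype(np.uint8),cv2.RETR_EXTERNAL,cv2.CHAIN_APPROX_NONE)[0]:
        if cv2.contourArea(k)<amin: continue
        w=np.array([cast(n,p,z)[:2] for p in k[:,0]+0.],np.float32)
        (c,s,a)=cv2.minAreaRect(w); b=cv2.boxPoints((c,s,a)); e=[b[1]-b[0],b[2]-b[1]]
        l=max(e,key=np.linalg.norm); out.append((np.round(c,1),np.round(sorted(s),1),round(float(np.degrees(np.arctan2(l[1],l[0]))%180),1)))
    return out
def st():
    s=observe();print("t",s["clock"],"pos",np.round(s["eef_pos"],1),"rot",np.round(s["eef_rot"],3),"F",np.round(s["contact_force"],1),"op",round(s["opening"],1))
E
python3 - <<'E'
from h import *
im=cv2.imread("pics/raw_top0.png");h=cv2.cvtColor(im,cv2.COLOR_BGR2HSV)
def m(x0,x1,y0,y1,f):
    k=np.zeros(im.shape[:2],bool);s=.64;k[int(y0*s):int(y1*s),int(x0*s):int(x1*s)]=1;return k&f
sat,v,hue=h[...,1]*1,h[...,2],h[...,0]
print(h[206,211],h[206,258],h[206,240],h[226,110],h[209,112])
for x0,x1 in((306,353),(380,428),(450,502)):
    print("front",rects("top",m(x0,x1,265,375,(sat<40)&(v>140)),84))
print("battens",rects("top",m(110,235,290,415,(sat>60)&(v>120)&(sat>60)),50,60))
print("standbase",rects("top",m(110,235,290,415,(sat<60)),12,60))
print("rackbase",rects("top",m(295,510,375,395,(sat<60)),12,60))
for p in((280,212),):print("can",cast("top",np.array(p)*.64,100))
for p in((173,353),(330,322),(404,318),(476,315)):print(cast("top",np.array(p)*.64,50 if p[0]<200 else 84))
E
```

```text
[ 80   5 147] [ 90   4 142] [ 55  13 115] [ 50   7 112] [ 27  87 138]
front [(array([520.8,  59.7]), array([ 58.2, 147.7]), 4.7)]
front [(array([531.1, -65.8]), array([ 58.4, 147.8]), 4.5)]
front [(array([ 540.1, -190.2]), array([ 58.6, 148. ]), 5.1)]
battens [(array([467. , 342.7]), array([218. , 224.8]), 91.3)]
standbase [(array([464.4, 352.5]), array([151.8, 180.2]), 165.3)]
rackbase [(array([428.3, -73.5]), array([ 23.8, 348.5]), 94.7)]
can [709.0650424  151.43585259 100.        ]
[462.23981016 338.09914976  50.        ]
[520.77183473  59.93997927  84.        ]
[530.58813091 -68.04209892  84.        ]
[ 538.62914479 -193.19498186   84.        ]
```

>>> play_rows --pt "27.4 35.5 0 0 0 6.36 0" --pt "27.4 35.5 0 0 0 6.36 0" --pt "27.4 35.5 0 0 0 6.36 0" --pt "27.4 35.5 0 0 0 6.36 0" --pt "27.4 35.5 0 0 0 6.36 0" --pt "27.4 35.5 0 0 0 6.36 0" --pt "27.4 35.5 0 0 0 6.36 0" --pt "27.4 35.5 0 0 0 6.36 0" --pt "27.4 35.5 0 0 0 6.36 0" --pt "27.4 35.5 0 0 0 6.36 0" --pt "27.4 35.5 0 0 0 6.36 0" --pt "27.4 35.5 0 0 0 6.36 0"

```text
clock: 1.3
eef_pos: [542.2, -212.7, 192.0]
eef_rot: [0.676, 0.737, -0.0, -0.0]
contact_force: [-0.0, -1.3, 0.3]
opening: -0.4
```

>>> play_rows --pt "0 0 -40 0 0 0 0" --pt "0 0 -40 0 0 0 0" --pt "0 0 0 0 0 0 0"

```text
clock: 1.6
eef_pos: [537.2, -211.1, 105.3]
eef_rot: [0.677, 0.736, -0.001, -0.007]
contact_force: [-0.7, 0.4, -0.8]
opening: -0.1
```

>>> play_rows --pt "2 -2 0 0 0 0 0" --pt "0 0 -8 0 0 0 0" --pt "0 0 -8 0 0 0 0" --pt "0 0 -8 0 0 0 0" --pt "0 0 -8 0 0 0 0" --pt "0 0 -8 0 0 0 0" --pt "0 0 -8 0 0 0 0" --pt "0 0 -6 0 0 0 0" --pt "0 0 0 0 0 0 0"

```text
clock: 2.5
eef_pos: [542.9, -216.0, 57.0]
eef_rot: [0.678, 0.736, -0.0, -0.001]
contact_force: [-0.4, 1.2, -0.5]
opening: -0.1
```

Run:
```python
from h import *
st()
a=camera("top");b=camera("scene");st()
x=cv2.resize(a[150:260,180:340],(640,440),interpolation=cv2.INTER_CUBIC);y=cv2.resize(b[140:250,160:320],(640,440),interpolation=cv2.INTER_CUBIC)
cv2.imwrite("pics/p3.png",cv2.resize(np.hstack([x,y])[:,:,::-1],(800,275)))
```

```text
t 2.5 pos [ 542.9 -216.    57. ] rot [ 0.678  0.736 -0.    -0.001] F [-0.4  1.2 -0.5] op -0.1
t 2.6 pos [ 543.7 -216.5   58.3] rot [ 0.678  0.736 -0.    -0.   ] F [ 0.5 -0.   0. ] op -0.0
```

View pics/p3.png

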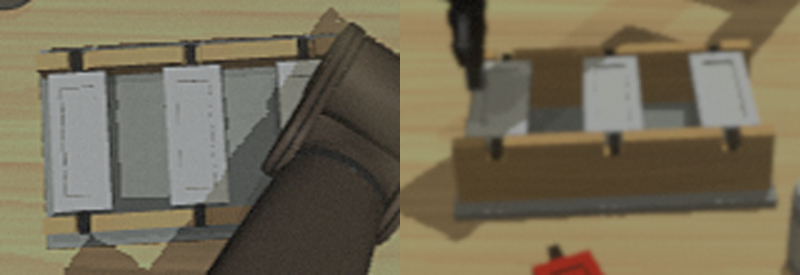

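The crops don't settle it: the arm hides front C from above, and in the scene view C at (500,95) is in shadow. I'll lift clear and look again.

>>> play_rows --pt "0 0 30 0 0 0 0" --pt "0 0 35 0 0 0 0" --pt "0 -20 25 0 0 0 0" --pt "0 -40 0 0 0 0 0" --pt "0 -40 0 0 0 0 0" --pt "0 -40 0 0 0 0 0"

```text
clock: 3.2
eef_pos: [544.2, -358.1, 149.8]
eef_rot: [0.677, 0.736, 0.0, 0.001]
contact_force: [0.0, 0.4, 0.2]
opening: 0.0
```

```bash
cat > look.py <<'E'
import sys
from h import *
a=camera("top");b=camera("scene");st()
x=cv2.resize(a[150:260,180:340],(800,550),interpolation=cv2.INTER_CUBIC);y=cv2.resize(b[140:250,160:320],(800,550),interpolation=cv2.INTER_CUBIC)
cv2.imwrite(f"pics/{sys.argv[1]}.png",cv2.resize(np.vstack([x,y])[:,:,::-1],(436,600),interpolation=cv2.INTER_AREA))
E
python3 look.py p4
```

```text
t 3.3 pos [ 543.4 -361.5  149.4] rot [ 0.679  0.734 -0.001  0.002] F [-0.1  1.2  0.4] op 0.4
```

View pics/p4.png

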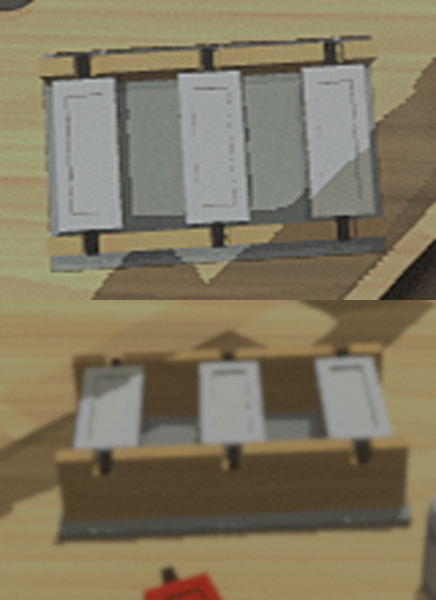

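In the top crop, C at (337,140) shows almost no frame lines, while A and B do. In the scene crop a faint outline is still visible at (110,400). I'll compare contrast-stretched crops of C from before and after.

Run:
```python
from h import *
out=[]
for n,r in(("top",(165,245,285,325)),("scene",(155,200,182,217))):
    a=cv2.imread(f"pics/raw_{n}0.png"); b=camera(n)[:,:,::-1]; 
    cv2.imwrite(f"pics/raw_{n}1.png",b)
    for i in(a,b):
        g=cv2.cvtColor(np.ascontiguousarray(i[r[0]:r[1],r[2]:r[3]]),cv2.COLOR_BGR2GRAY)
        g=cv2.createCLAHE(4,(2,2)).apply(g); out.append(cv2.resize(g,(200,400),interpolation=cv2.INTER_CUBIC))
cv2.imwrite("pics/p5.png",np.hstack(out))
```

```text
(no output)
```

View pics/p5.png

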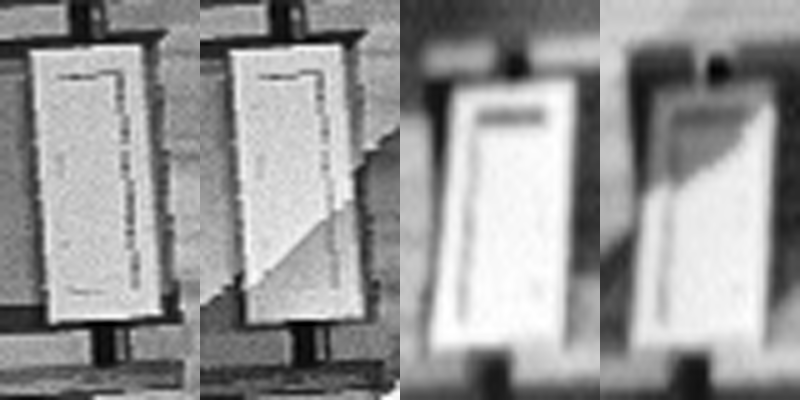

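Run:
```python
from h import *
def proj(n,X):
    c=camera_info(n);p=np.array(c["R"])@X+np.array(c["t"]);return np.array([c["fx"]*p[0]/p[2]+c["cx"],c["fy"]*p[1]/p[2]+c["cy"]])
f=lambda X:((proj("scene",np.array(X,float))-[160,140])*2.5+[400,0]).round()
for X in([543,-216,57],[543,-216,84],[543,-216,110],[615,-215,84],[465,-227,84],[617,-153,84]):print(X,f(X))
```

```text
[543, -216, 57] [480. 118.]
[543, -216, 84] [477.  98.]
[543, -216, 110] [475.  79.]
[615, -215, 84] [468. 136.]
[465, -227, 84] [478.  62.]
[617, -153, 84] [525. 137.]
```

The frame is still up, so C sprang back or the push stopped short of halfway. I'll repeat it: go deeper, then move inward to stand it on edge, then back off sideways before lifting.

>>> play_rows --pt "0 49 -12 0 0 0 0" --pt "0 49 -12 0 0 0 0" --pt "0 49 -12 0 0 0 0" --pt "0 0 -10 0 0 0 0" --pt "0 0 -10 0 0 0 0" --pt "0 0 -8 0 0 0 0" --pt "0 0 -7 0 0 0 0" --pt "0 0 -7 0 0 0 0" --pt "0 0 -7 0 0 0 0" --pt "0 0 0 0 0 0 0"

```text
clock: 4.4
eef_pos: [542.8, -211.0, 62.3]
eef_rot: [0.678, 0.735, -0.0, -0.001]
contact_force: [-0.4, -0.4, -0.1]
opening: -0.4
```

>>> play_rows --pt "0 0 -7 0 0 0 0" --pt "0 0 -6 0 0 0 0" --pt "0 2 0 0 0 0 0" --pt "0 2 0 0 0 0 0" --pt "0 0 0 0 0 0 0"

```text
clock: 4.9
eef_pos: [543.8, -206.6, 51.0]
eef_rot: [0.677, 0.736, 0.0, 0.0]
contact_force: [-0.5, -0.0, -0.6]
opening: 0.1
```

```bash
python3 look.py p6
```

```text
t 5.0 pos [ 543.9 -206.8   51.1] rot [0.677 0.736 0.    0.   ] F [ 0.1 -0.7 -0.3] op -0.3
```

View pics/p6.png

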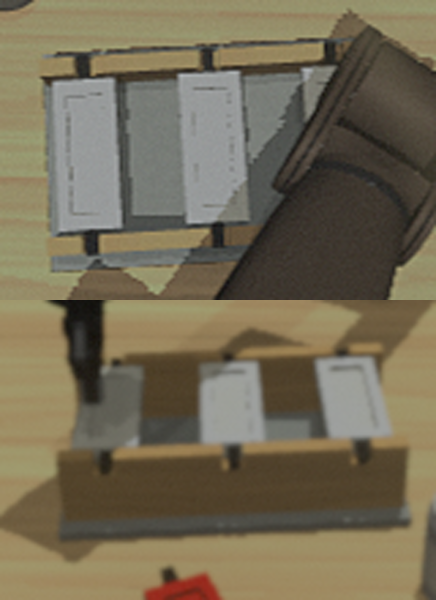

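Run:
```python
from h import *
def proj(n,X):
    c=camera_info(n);p=np.array(c["R"])@X+np.array(c["t"]);return np.array([c["fx"]*p[0]/p[2]+c["cx"],c["fy"]*p[1]/p[2]+c["cy"]]).round(1)
print("start tcp in 800 scale",proj("scene",np.array([212.8,-640,192]))/.64)
b=camera("scene"); s=observe()["eef_pos"]; o=proj("scene",np.array(s)); print(o,s)
g=b[130:210,160:250]; g=cv2.resize(g,(720,640),interpolation=cv2.INTER_CUBIC)
g=cv2.convertScaleAbs(g,alpha=1.8,beta=-40)
for z in(0,20,40,60,):
    u=(proj("scene",np.array(s)+[0,0,z])-[160,130])*8; cv2.circle(g,tuple(int(i) for i in u),3,(255,0,0),-1)
cv2.imwrite("pics/p7.png",g[:600,:,::-1])
```

```text
start tcp in 800 scale [121.875  152.8125]
[195.2 189. ] [ 543.91710555 -206.89688349   51.12835805]
```

View pics/p7.png

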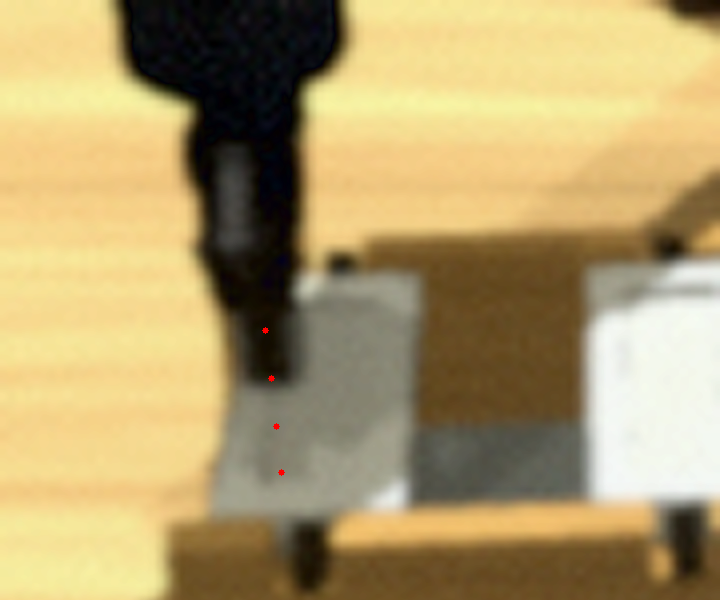

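The dark finger ends about 40 mm above the projected TCP, C still looks level, and there is no contact force. The real tip seems to be higher than the reading says. I'll feel downward in small steps.

>>> play_rows --pt "0 0 -4 0 0 0 0" --pt "0 0 -4 0 0 0 0" --pt "0 0 0 0 0 0 0"

```text
clock: 5.35
eef_pos: [543.3, -206.7, 42.0]
eef_rot: [0.678, 0.735, -0.0, -0.0]
contact_force: [0.5, 0.2, 0.1]
opening: -0.2
```

>>> play_rows --pt "0 -4 -4 0 0 0 0" --pt "0 -4 -4 0 0 0 0" --pt "0 0 0 0 0 0 0"

```text
clock: 5.65
eef_pos: [543.1, -215.2, 33.8]
eef_rot: [0.678, 0.735, -0.0, -0.001]
contact_force: [-0.2, -0.4, 0.7]
opening: -0.1
```

```bash
python3 look.py p8; python3 -c "
import rig;print([n for n in dir(rig) if n[0]!='_'])
print(getattr(rig,'pinch_z',None))"
```

```text
t 5.75 pos [ 543.4 -215.    34.4] rot [ 0.678  0.735 -0.    -0.   ] F [-0.2 -0.1  0.3] op 0.2
['Unreachable', 'camera', 'camera_info', 'observe', 'pinch_z', 'sign_off']
18.700000000000003
```

View pics/p8.png

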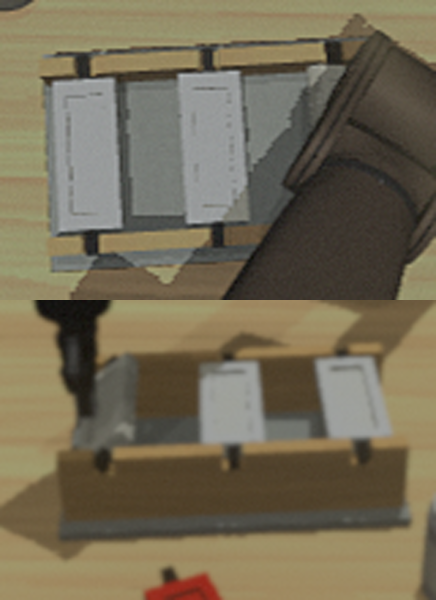

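C is now tilting, with its right edge raised at (125,360), at a reading of z≈34. So the real tip sits roughly 35–40 mm above the reading, and I'll allow for that from here on. Next I push on to on-edge, back out and look.

>>> play_rows --pt "0 0 -5 0 0 0 0" --pt "0 0 -5 0 0 0 0" --pt "0 0 -5 0 0 0 0" --pt "0 0 -5 0 0 0 0" --pt "0 3 0 0 0 0 0" --pt "0 3 0 0 0 0 0" --pt "0 0 0 0 0 0 0"

```text
clock: 6.45
eef_pos: [543.7, -209.2, 14.8]
eef_rot: [0.677, 0.736, -0.0, 0.001]
contact_force: [-0.7, -3.4, -1.8]
opening: -0.1
```

>>> play_rows --pt "0 -10 0 0 0 0 0" --pt "0 -10 0 0 0 0 0" --pt "0 0 40 0 0 0 0" --pt "0 0 50 0 0 0 0" --pt "0 30 30 0 0 0 0" --pt "0 50 0 0 0 0 0" --pt "0 50 0 0 0 0 0" --pt "0 0 0 0 0 0 0"

```text
clock: 7.25
eef_pos: [543.4, -94.5, 135.2]
eef_rot: [0.676, 0.737, 0.001, -0.001]
contact_force: [0.1, -1.1, -0.1]
opening: -0.0
```

```bash
python3 look.py p9
```

```text
t 7.35 pos [543.9 -98.4 135.1] rot [0.677 0.736 0.    0.   ] F [ 0.8 -0.8 -0.5] op -0.2
```

View pics/p9.png

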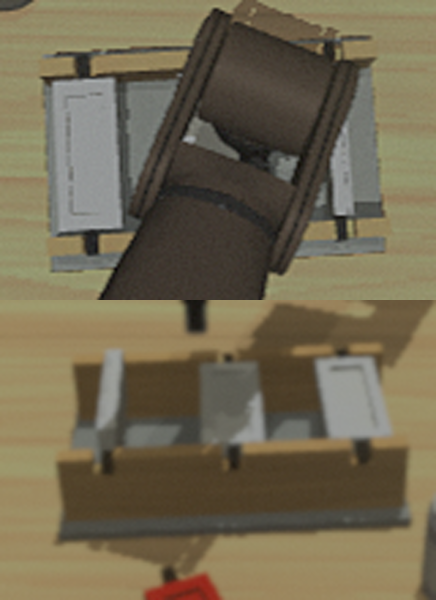

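C is now on edge, at (108,400) in the scene crop, and A and B are untouched. I'll get the tip offset from this view numerically.

Run:
```python
from h import *
c=camera_info("scene");R=np.array(c["R"]);o=-R.T@np.array(c["t"])
s=np.array(observe()["eef_pos"]);g=camera("scene")
blk=(g.max(2)<45); 
ys,xs=np.where(blk[135:160,222:242]); 
print(np.bincount(ys), ys.max()+135, xs[ys==ys.max()]+222)
v=ys.max()+135.5;u=(xs[ys>=ys.max()-3]+222).mean()
d=R.T@np.array([(u-c["cx"])/c["fx"],(v-c["cy"])/c["fy"],1.])
p=o+d*(s[0]-o[0])/d[0];print(s,p,p-s)
```

```text
[7 7 8 7 7 7 6 5 5 5 5 5 5 5 5 5] 150 [229 230 231 232 233]
[543.88401745 -98.41771372 135.10026019] [543.88401745 -98.76172694 177.26697306] [ 0.         -0.34401322 42.16671287]
```

>>> play_rows --pt "0 -30 0 0 0 0 0" --pt "0 -30 0 0 0 0 0" --pt "0 0 -40 0 0 0 0" --pt "0 0 -42 0 0 0 0" --pt "0 0 0 0 0 0 0"

```text
clock: 7.9
eef_pos: [538.4, -158.6, 46.1]
eef_rot: [0.679, 0.734, -0.002, -0.007]
contact_force: [-0.3, 0.6, -0.3]
opening: 0.2
```

>>> play_rows --pt "0 -6 0 0 0 0 0" --pt "0 -6 0 0 0 0 0" --pt "0 -6 0 0 0 0 0" --pt "0 -6 0 0 0 0 0" --pt "0 -6 0 0 0 0 0" --pt "0 -6 0 0 0 0 0" --pt "0 -6 -1 0 0 0 0" --pt "0 -6 -1 0 0 0 0" --pt "0 -6 -1 0 0 0 0" --pt "0 -6 -1 0 0 0 0"

```text
clock: 8.9
eef_pos: [543.5, -219.3, 48.4]
eef_rot: [0.678, 0.736, -0.0, -0.0]
contact_force: [0.5, -0.0, -0.1]
opening: -0.1
```

>>> play_rows --pt "0 0 45 0 0 0 0" --pt "0 0 45 0 0 0 0" --pt "-5 50 0 0 0 0 0" --pt "-5 50 0 0 0 0 0" --pt "-5 50 0 0 0 0 0" --pt "-5 25 0 0 0 0 0" --pt "0 0 0 0 0 0 0"

```text
clock: 9.6
eef_pos: [522.9, -41.8, 138.5]
eef_rot: [0.676, 0.737, 0.0, -0.001]
contact_force: [0.5, -0.8, -0.6]
opening: 0.2
```

```bash
python3 look.py pa
python3 - <<'E'
from h import *
a=camera("top");g=cv2.cvtColor(a,cv2.COLOR_RGB2HSV)
print("wood px on C",0);m=np.zeros(a.shape[:2],bool);m[165:245,283:325]=1
print("C",rects("top",m&(g[...,1]<40)&(g[...,2]>125),84,100))
E
```

```text
t 9.7 pos [523.9 -44.7 138.8] rot [ 0.677  0.736 -0.     0.   ] F [ 0.3 -0.9 -0.3] op -0.0
wood px on C 0
C [(array([ 540. , -195.4]), array([ 63.6, 149.3]), 3.2)]
```

View pics/pa.png

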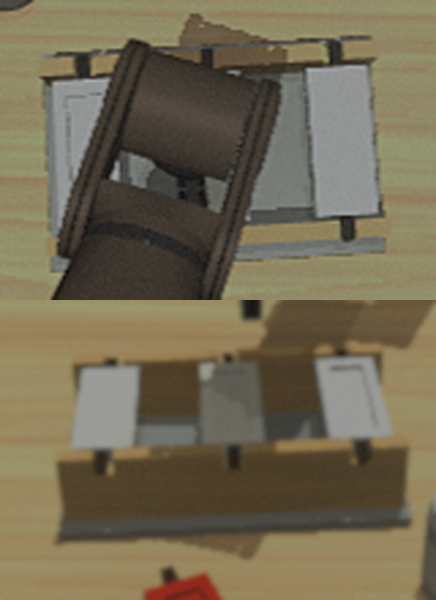

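C is back-up and level at (345,140) in the top crop, with no bore visible. Same sequence for B.

>>> play_rows --pt "9 -45 0 0 0 0 0" --pt "0 0 -45 0 0 0 0" --pt "0 0 -40 0 0 0 0" --pt "0 0 -8 0 0 0 0" --pt "0 0 0 0 0 0 0" --pt "0 0 -5 0 0 0 0" --pt "0 0 -5 0 0 0 0" --pt "0 0 -5 0 0 0 0" --pt "0 0 -5 0 0 0 0" --pt "0 0 -5 0 0 0 0" --pt "0 0 -5 0 0 0 0" --pt "0 0 -2 0 0 0 0"

```text
clock: 10.95
eef_pos: [532.3, -89.4, 13.0]
eef_rot: [0.677, 0.736, -0.0, -0.0]
contact_force: [-0.3, -0.8, 0.1]
opening: 0.0
```

>>> play_rows --pt "0 3 0 0 0 0 0" --pt "0 3 0 0 0 0 0" --pt "0 0 0 0 0 0 0"

```text
clock: 11.25
eef_pos: [532.6, -84.8, 13.6]
eef_rot: [0.677, 0.736, -0.001, 0.001]
contact_force: [-0.6, -6.6, -3.1]
opening: 0.2
```

>>> play_rows --pt "0 -10 0 0 0 0 0" --pt "0 -8 0 0 0 0 0" --pt "0 0 40 0 0 0 0" --pt "0 0 50 0 0 0 0" --pt "0 20 30 0 0 0 0" --pt "0 48 0 0 0 0 0" --pt "0 0 -40 0 0 0 0" --pt "0 0 -41 0 0 0 0" --pt "0 0 0 0 0 0 0"

```text
clock: 12.15
eef_pos: [527.7, -32.1, 47.2]
eef_rot: [0.677, 0.736, -0.003, -0.006]
contact_force: [-0.7, 0.9, 0.6]
opening: -0.1
```

>>> play_rows --pt "0 -6 0 0 0 0 0" --pt "0 -6 0 0 0 0 0" --pt "0 -6 0 0 0 0 0" --pt "0 -6 0 0 0 0 0" --pt "0 -6 0 0 0 0 0" --pt "0 -6 0 0 0 0 0" --pt "0 -6 -1 0 0 0 0" --pt "0 -6 -1 0 0 0 0" --pt "0 -6 -1 0 0 0 0" --pt "0 -6 -1 0 0 0 0"

```text
clock: 13.15
eef_pos: [532.5, -94.0, 48.4]
eef_rot: [0.678, 0.736, -0.0, -0.0]
contact_force: [-1.3, -0.1, -0.3]
opening: 0.0
```

>>> play_rows --pt "0 0 45 0 0 0 0" --pt "0 0 45 0 0 0 0" --pt "-3 43 0 0 0 0 0" --pt "-3 43 0 0 0 0 0" --pt "-3 43 0 0 0 0 0" --pt "-3 43 0 0 0 0 0" --pt "0 45 0 0 0 0 0" --pt "0 0 0 0 0 0 0"

```text
clock: 13.95
eef_pos: [520.0, 127.6, 138.7]
eef_rot: [0.675, 0.737, 0.0, -0.001]
contact_force: [-0.5, -0.5, -0.9]
opening: -0.2
```

```bash
cat > chk.py <<'E'
from h import *
st();a=camera("top");b=camera("scene");cv2.imwrite("pics/raw_top_l.png",a[:,:,::-1]);cv2.imwrite("pics/raw_scene_l.png",b[:,:,::-1])
g=cv2.cvtColor(a,cv2.COLOR_RGB2HSV)
for n,x0,x1 in(("A",193,229),("B",240,276),("C",283,325)):
    m=np.zeros(a.shape[:2],bool);m[165:245,x0:x1]=1
    print(n,rects("top",m&(g[...,1]<40)&(g[...,2]>125),84,100))
    w=m.copy();w[:178]=0;w[229:]=0;w[:,:x0+8]=0;w[:,x1-10:]=0
    print("   wood px",int((w&(g[...,1]>60)).sum()),"grey std",a[w].mean(1).std().round(1))
E
python3 chk.py
```

```text
t 13.95 pos [520.  127.6 138.7] rot [ 0.675  0.737  0.    -0.001] F [-0.5 -0.5 -0.9] op -0.2
A []
   wood px 8 grey std 13.4
B [(array([529.3, -69.2]), array([ 63.4, 148.8]), 4.6)]
   wood px 0 grey std 7.5
C [(array([ 513.5, -146.9]), array([24.4, 78.8]), 0.8), (array([ 540.3, -196.7]), array([ 65., 149.]), 4.9)]
   wood px 0 grey std 18.4
```

B now measures like the turned C, with no wood pixels, so the bore should be in A. Same sequence for A.

>>> play_rows --pt "2 -44 0 0 0 0 0" --pt "2 -44 0 0 0 0 0" --pt "0 0 -45 0 0 0 0" --pt "0 0 -40 0 0 0 0" --pt "0 0 -8 0 0 0 0" --pt "0 0 0 0 0 0 0" --pt "0 0 -5 0 0 0 0" --pt "0 0 -5 0 0 0 0" --pt "0 0 -5 0 0 0 0" --pt "0 0 -5 0 0 0 0" --pt "0 0 -6 0 0 0 0" --pt "0 0 -6 0 0 0 0"

```text
clock: 15.25
eef_pos: [524.8, 35.5, 13.4]
eef_rot: [0.677, 0.736, 0.0, 0.0]
contact_force: [0.3, -1.5, -0.2]
opening: 0.5
```

>>> play_rows --pt "0 3 0 0 0 0 0" --pt "0 3 0 0 0 0 0" --pt "0 0 0 0 0 0 0"

```text
clock: 15.55
eef_pos: [524.1, 39.9, 13.1]
eef_rot: [0.677, 0.736, -0.002, 0.001]
contact_force: [-0.6, -7.0, -2.5]
opening: -0.3
```

>>> play_rows --pt "0 -10 0 0 0 0 0" --pt "0 -8 0 0 0 0 0" --pt "0 0 40 0 0 0 0" --pt "0 0 50 0 0 0 0" --pt "0 20 30 0 0 0 0" --pt "0 48 0 0 0 0 0" --pt "0 0 -40 0 0 0 0" --pt "0 0 -41 0 0 0 0" --pt "0 0 0 0 0 0 0"

```text
clock: 16.45
eef_pos: [519.5, 91.7, 47.2]
eef_rot: [0.677, 0.736, -0.004, -0.005]
contact_force: [-0.3, -0.1, -0.5]
opening: -0.3
```

>>> play_rows --pt "0 -6 0 0 0 0 0" --pt "0 -6 0 0 0 0 0" --pt "0 -6 0 0 0 0 0" --pt "0 -6 0 0 0 0 0" --pt "0 -6 0 0 0 0 0" --pt "0 -6 0 0 0 0 0" --pt "0 -6 -1 0 0 0 0" --pt "0 -6 -1 0 0 0 0" --pt "0 -6 -1 0 0 0 0" --pt "0 -6 -1 0 0 0 0"

```text
clock: 17.45
eef_pos: [524.6, 30.9, 48.5]
eef_rot: [0.677, 0.736, -0.0, -0.0]
contact_force: [-0.3, -0.2, -0.6]
opening: -0.3
```

>>> play_rows --pt "0 0 45 0 0 0 0" --pt "0 0 45 0 0 0 0" --pt "0 45 0 0 0 8.2 85" --pt "0 45 0 0 0 8.2 85" --pt "0 45 0 0 0 8.2 85" --pt "0 45 0 0 0 8.2 85" --pt "0 45 0 0 0 8.2 85" --pt "0 0 0 0 0 8.2 85" --pt "0 0 0 0 0 8.2 85" --pt "0 0 0 0 0 8.2 85" --pt "0 0 0 0 0 8.2 85" --pt "0 0 0 0 0 8.2 85"

```text
clock: 18.65
eef_pos: [524.7, 256.2, 138.4]
eef_rot: [0.026, 1.0, -0.0, -0.0]
contact_force: [0.4, -0.3, -0.0]
opening: 85.3
```

```bash
python3 chk.py
python3 - <<'E'
import cv2,numpy as np
a=cv2.imread("pics/raw_top_l.png");b=cv2.imread("pics/raw_scene_l.png")
cv2.imwrite("pics/pb.png",np.vstack([cv2.resize(a[160:250,80:330],(750,270),interpolation=3),cv2.resize(b[80:190,150:400],(750,330),interpolation=3)]))
E
```

```text
t 18.65 pos [524.7 256.2 138.4] rot [ 0.026  1.    -0.    -0.   ] F [ 0.4 -0.3 -0. ] op 85.3
A [(array([518.9,  60.2]), array([ 72.7, 148.8]), 4.4)]
   wood px 134 grey std 28.9
B [(array([529.3, -69.2]), array([ 63.3, 148.8]), 4.7)]
   wood px 0 grey std 7.3
C [(array([ 501.2, -145.7]), array([21.7, 54.3]), 0.8), (array([ 540.4, -196.6]), array([ 65. , 148.8]), 4.9)]
   wood px 0 grey std 18.2
```

View pics/pb.png

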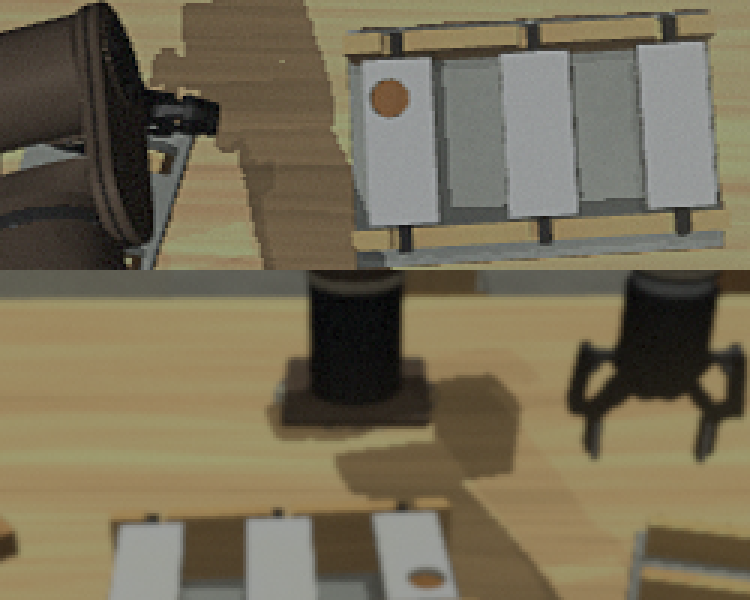

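All three lie back-up, and the bore is in A at (390,98). I'll measure A's centre and the open fingertip height numerically.

Run:
```python
from h import *
a=cv2.imread("pics/raw_top_l.png");g=cv2.cvtColor(a,cv2.COLOR_BGR2HSV)
for n,x0,x1 in(("A",193,229),("B",240,276),("C",283,325)):
  for t in(136,142):
    m=np.zeros(a.shape[:2],np.uint8);m[165:245,x0:x1]=1
    k=m*((g[...,1]<40)&(g[...,2]>t)); k=cv2.morphologyEx(k,cv2.MORPH_OPEN,np.ones((5,5)))
    print(n,t,rects("top",k,84,300))
c=camera_info("scene");R=np.array(c["R"]);o=-R.T@np.array(c["t"]);s=np.array(observe()["eef_pos"])
for u,v in((348.3,233.3),(385.3,233.3)):
    d=R.T@np.array([(u-c["cx"])/c["fx"],(v-c["cy"])/c["fy"],1.]);print(o+d*(s[0]-o[0])/d[0]-s)
```

```text
A 136 [(array([519.3,  55.1]), array([ 61.6, 147.8]), 3.6)]
A 142 [(array([519.2,  55.6]), array([ 59.3, 147.8]), 4.2)]
B 136 [(array([529.4, -69.7]), array([ 59.1, 147.9]), 4.8)]
B 142 [(array([529.4, -69.6]), array([ 58.3, 147.8]), 4.6)]
C 136 [(array([ 540.3, -194.3]), array([ 59. , 147.8]), 4.6)]
C 142 [(array([ 540.3, -194.3]), array([ 58.9, 147.8]), 4.6)]
[   0.           -7.1236023  -265.72660577]
[   0.          105.66420425 -264.47113017]
```

Run:
```python
from h import *
c=camera_info("scene");R=np.array(c["R"]);o=-R.T@np.array(c["t"]);s=np.array(observe()["eef_pos"])
for u,v in((348.3,143.3),(385.3,143.3)):
    d=R.T@np.array([(u-c["cx"])/c["fx"],(v-c["cy"])/c["fy"],1.]);print(o+d*(s[0]-o[0])/d[0]-s)
```

```text
[  0.         -43.07501003  50.00572712]
[ 0.         54.13401809 49.96990265]
```

>>> play_rows --pt "-1 -40 0 0 0 2.5 85" --pt "-1 -40 0 0 0 2.5 85" --pt "-1 -40 0 0 0 2.5 85" --pt "-1 -40 0 0 0 0 85" --pt "-1 -41 0 0 0 0 85" --pt "0 0 -25 0 0 0 85" --pt "0 0 -25 0 0 0 85" --pt "0 0 0 0 0 0 85" --pt "0 0 0 0 0 0 85"

```text
clock: 19.65
eef_pos: [519.5, 55.4, 88.7]
eef_rot: [-0.036, 0.999, 0.0, -0.001]
contact_force: [0.9, 0.7, -0.9]
opening: 85.0
```

>>> play_rows --pt "0 0 -15 0 0 0 85" --pt "0 0 -15 0 0 0 85" --pt "0 0 -10 0 0 0 85" --pt "0 0 -8 0 0 0 85" --pt "0 0 -7 0 0 0 85" --pt "0 0 0 0 0 0 85"

```text
clock: 20.25
eef_pos: [518.8, 55.5, 32.4]
eef_rot: [-0.037, 0.999, 0.0, -0.001]
contact_force: [0.1, -0.1, -0.0]
opening: 85.1
```

>>> play_rows --pt "0 0 -7 0 0 0 85" --pt "0 0 -7 0 0 0 85" --pt "0 0 -7 0 0 0 85" --pt "0 0 0 0 0 0 85"

```text
clock: 20.65
eef_pos: [518.7, 55.5, 11.4]
eef_rot: [-0.037, 0.999, 0.0, -0.001]
contact_force: [-0.2, 0.1, -0.2]
opening: 85.2
```

>>> play_rows --pt "0 0 0 0 0 0 50" --pt "0 0 0 0 0 0 50" --pt "0 0 0 0 0 0 50" --pt "0 0 0 0 0 0 50" --pt "0 0 0 0 0 0 50" --pt "0 0 0 0 0 0 50" --grip_force 35

```text
clock: 21.25
eef_pos: [520.1, 55.4, 13.1]
eef_rot: [-0.037, 0.999, -0.0, 0.0]
contact_force: [0.5, 0.9, 2.6]
opening: 61.1
```

It has closed at 61 mm, on the front. Lifting.

>>> play_rows --pt "0 0 5 0 0 0 50" --pt "0 0 10 0 0 0 50" --pt "0 0 15 0 0 0 50" --pt "0 0 20 0 0 0 50" --pt "0 0 20 0 0 0 50" --pt "0 0 0 0 0 0 50"

```text
clock: 21.85
eef_pos: [522.8, 55.2, 87.2]
eef_rot: [-0.037, 0.999, -0.001, 0.004]
contact_force: [0.1, 0.1, -1.7]
opening: 61.8
```

Run:
```python
from h import *
st();b=camera("scene");cv2.imwrite("pics/raw_scene_m.png",b[:,:,::-1])
g=cv2.cvtColor(b,cv2.COLOR_RGB2HSV);m=np.zeros(b.shape[:2],bool);m[100:230,260:330]=1
k=cv2.morphologyEx((m&(g[...,1]<40)&(g[...,2]>110)).astype(np.uint8),2,np.ones((3,3)))
for c in cv2.findContours(k,0,2)[0]:
    if cv2.contourArea(c)>80: print(cv2.boundingRect(c),cv2.contourArea(c),cv2.minAreaRect(c))
c=camera_info("scene")
def proj(X):
    p=np.array(c["R"])@X+np.array(c["t"]);return np.array([c["fx"]*p[0]/p[2]+c["cx"],c["fy"]*p[1]/p[2]+c["cy"]]).round(1)
u=np.array([np.cos(np.radians(4.6)),np.sin(np.radians(4.6)),0]);v=np.array([-u[1],u[0],0])
for h in(84,154):print(h,[proj(np.array([519.3,55.4,h])+i*75*u+j*31*v).tolist() for i,j in((1,1),(1,-1),(-1,-1),(-1,1))])
```

```text
t 21.85 pos [522.8  55.2  87.2] rot [-0.037  0.999 -0.001  0.004] F [ 0.1  0.1 -1.7] op 61.8
(319, 207, 11, 17) 123.5 ((324.0, 215.0), (16.0, 10.0), 90.0)
84 [[302.4, 189.7], [279.3, 190.7], [274.2, 161.6], [294.9, 160.8]]
154 [[303.8, 167.6], [279.9, 168.5], [274.5, 140.8], [295.9, 140.0]]
```

>>> play_rows --pt "-3 18 0 0 0 -1.3 50" --pt "-7 36 0 0 0 -2.4 50" --pt "-7 36 0 0 0 -2.4 50" --pt "-7 36 0 0 0 -2.4 50" --pt "-7 36 0 0 0 -2.4 50" --pt "-7 36 0 0 0 -2.4 50" --pt "-7 36 0 0 0 -2.4 50" --pt "-6 36 0 0 0 -2.4 50" --pt "-4 27 0 0 0 -1.2 50" --pt "0 0 0 0 0 0 50" --pt "0 0 0 0 0 0 50"

```text
clock: 23.0
eef_pos: [463.7, 352.3, 81.5]
eef_rot: [0.131, 0.991, -0.001, -0.001]
contact_force: [-0.5, -0.3, -1.4]
opening: 61.8
```

>>> play_rows --pt "0 0 -15 0 0 0 50" --pt "0 0 -20 0 0 0 50" --pt "0 0 -15 0 0 0 50" --pt "0 0 -10 0 0 0 50" --pt "0 0 -6 0 0 0 50" --pt "0 0 -4 0 0 0 50" --pt "0 0 0 0 0 0 50"

```text
clock: 23.7
eef_pos: [464.8, 352.3, 12.5]
eef_rot: [0.131, 0.991, -0.0, -0.0]
contact_force: [0.7, -0.1, -2.0]
opening: 61.3
```

>>> play_rows --pt "0 0 -3 0 0 0 50" --pt "0 0 -2 0 0 0 50" --pt "0 0 -2 0 0 0 50" --pt "0 0 -2 0 0 0 50" --pt "0 0 0 0 0 0 50" --pt "0 0 0 0 0 0 50"

```text
clock: 24.3
eef_pos: [464.7, 352.4, 3.7]
eef_rot: [0.131, 0.991, -0.0, -0.0]
contact_force: [-0.3, -0.5, -1.5]
opening: 61.3
```

>>> play_rows --pt "0 0 -2 0 0 0 50" --pt "0 0 -2 0 0 0 50" --pt "0 0 -1.5 0 0 0 50" --pt "0 0 0 0 0 0 50" --pt "0 0 0 0 0 0 50"

```text
clock: 24.8
eef_pos: [464.7, 352.4, -1.9]
eef_rot: [0.131, 0.991, -0.0, -0.0]
contact_force: [-0.7, -0.7, -1.5]
opening: 61.5
```

>>> play_rows --pt "0 0 -1.5 0 0 0 50" --pt "0 0 0 0 0 0 50" --pt "0 0 0 0 0 0 50"

```text
clock: 25.1
eef_pos: [465.1, 352.6, -2.7]
eef_rot: [0.131, 0.991, 0.0, 0.0]
contact_force: [-1.3, 0.4, 1.9]
opening: 61.4
```

The force has flipped to +1.9 N, so it is down at the expected height. Press 1 mm more, release, and retract.

>>> play_rows --pt "0 0 -1 0 0 0 50" --pt "0 0 0 0 0 0 50" --pt "0 0 0 0 0 0 50"

```text
clock: 25.4
eef_pos: [465.1, 352.6, -2.8]
eef_rot: [0.131, 0.991, -0.0, 0.0]
contact_force: [-2.7, -1.1, 7.1]
opening: 61.4
```

>>> play_rows --pt "0 0 0 0 0 0 66" --pt "0 0 0 0 0 0 75" --pt "0 0 0 0 0 0 85" --pt "0 0 0 0 0 0 85" --pt "0 0 0 0 0 0 85" --pt "0 0 10 0 0 0 85" --pt "0 0 20 0 0 0 85" --pt "0 0 40 0 0 0 85" --pt "0 0 40 0 0 0 85" --pt "0 0 40 0 0 0 85"

```text
clock: 26.4
eef_pos: [464.6, 352.3, 147.9]
eef_rot: [0.131, 0.991, 0.0, 0.0]
contact_force: [-0.1, 0.3, -0.2]
opening: 85.1
```

>>> play_rows --pt "-30 40 0 0 0 0 85" --pt "-30 40 0 0 0 0 85" --pt "-30 40 0 0 0 0 85" --pt "-30 40 0 0 0 0 85" --pt "0 48 0 0 0 0 85" --pt "0 48 0 0 0 0 85" --pt "0 0 0 0 0 0 85" --pt "0 0 0 0 0 0 85"

```text
clock: 27.2
eef_pos: [344.2, 609.0, 145.4]
eef_rot: [0.131, 0.991, -0.001, -0.0]
contact_force: [-0.1, -0.2, -0.9]
opening: 85.0
```

Run:
```python
from h import *
st();a=camera("top");b=camera("scene")
g=cv2.cvtColor(a,cv2.COLOR_RGB2HSV)
for n,r in(("stand",(180,270,70,150)),("B",(165,245,240,276)),("C",(165,245,283,325))):
    m=np.zeros(a.shape[:2],np.uint8);m[r[0]:r[1],r[2]:r[3]]=1
    k=cv2.morphologyEx(m*((g[...,1]<40)&(g[...,2]>136)),2,np.ones((5,5)));print(n,rects("top",k,68 if n=="stand" else 84,300))
cv2.imwrite("pics/pc.png",np.hstack([a,b])[:,:,::-1] if 0 else np.vstack([cv2.resize(a[110:290,60:410],(580,298),interpolation=3),cv2.resize(b[130:310,90:440],(580,298),interpolation=3)])[:,:,::-1])
```

```text
t 27.2 pos [344.2 609.  145.4] rot [ 0.131  0.991 -0.001 -0.   ] F [-0.1 -0.2 -0.9] op 85.0
stand [(array([464.3, 354.3]), array([ 60.3, 148.3]), 165.3)]
B [(array([529.1, -69.9]), array([ 56.5, 147.2]), 4.5)]
C [(array([ 540. , -194.7]), array([ 57.2, 145.6]), 4.1)]
```

View pics/pc.png

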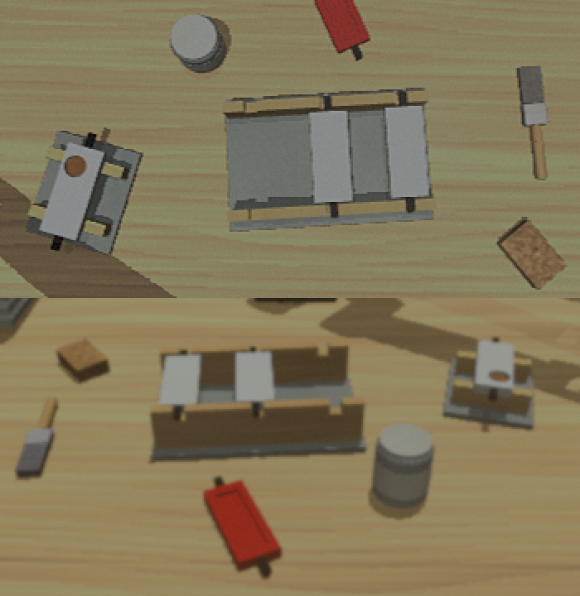

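The bored front lies bore-up, centred and straight across both battens at (72,190). The other two are back-up in the rack, and the can, block and brush look undisturbed. Handing in.

```bash
python3 -c "
from rig import *
print(sign_off())"
```

```text
the job is handed in; nothing more can be done
None
```

I rolled all three fronts back-up in the rack. The bore was in the one at the rack's left (+y) end, and I lifted that one onto the drying stand. The job is handed in at about 27 s of the 70 s; no verdict was reported.

**Last checks:**
- **Bored front:** it lies back-up on both battens, about 2 mm from the measured stand centre, with its length matching the stand's direction (165.3° for both).
- **Lowering:** the contact force changed sign at the expected height. I pressed 1 mm more, to about 7 N, before opening the fingers.
- **Other two fronts:** both are flat and back-up, about 4 mm from where they started.
- **Bystanders:** the can, sanding block and brush look unmoved in the last picture. I judged that by eye and did not measure it.

**What disagreed:** the real fingertips were about 42 mm above the reported TCP height when shut, and about 50 mm when open. Because of that, my first push (TCP at 57 mm) and most of the second did not touch the front. I corrected for it using the scene camera and by feeling for contact.

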